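Free the latched door of the wider desk cupboard

ROBOT

A 7-joint arm with a two-finger parallel gripper is mounted at the origin on the work surface. World frame = base frame: x ahead of the robot, y to its left, z up, the work surface at z = 0. Lengths are in mm, angles in rad, forces in N, time in s.
With the tool pointing down it reaches from about 400 to 850 mm from the base axis. Payload 4.5 kg.
Tool frame: the origin (TCP) lies midway between the tips of the shut fingers; the grasp point (between the pads) lies 19 mm behind it; y points along the fingers, x is the direction in which the jaws open and shut, and the axes are right-handed (so a half turn about y gives the same grasp; the last joint's range is limited). The gripper opens to 88 mm and grips with 3 to 60 N. Pads are 18 mm wide; open, the fingers measure 123 mm over their backs; the gripper's body (75 mm by 187 mm) begins 45 mm behind the grasp point.
Start: joints at [-1.089, 0.689, -0.195, 1.565, 0.157, 0.902, -0.215], TCP at [270.599, 563.409, 238.743] pointing down, gripper open.
Joint ranges: [-3.01, 3.01], [-0.46, 2.08], [-1.47, 1.51], [0.13, 2.56], [-1, 4.14], [0.04, 2.09], [-2.66, 2.66]. Speed limits (rad/s): [2.57, 2.57, 3.14, 3.14, 3.14, 3.14, 3.14].

INTERFACE

Orientations are given as [roll, pitch, yaw] about the fixed x, y, z axes, in that order (R = Rz(yaw) Ry(pitch) Rx(roll)).
In Python, from bench import arm gives the robot as it stands.
- The arm moves only by the tool step_arm, never from a script. Its argument "motion" is a list of rows, each an object with "slide": the shift along the tool's x, y, z in m, a list of three; "yaw": the turn about the tool's y in degrees. A call has 1 to 12 rows; each row shifts and turns the pose as measured when the row begins, along the tool's axes as they then stand; what a row does not reach is not made up. A row lasts 1/12 s, in which the tool goes at most 41.7 mm and 7.16 degrees, less where a joint would pass 70% of its speed; a pose out of reach is approached as far as the arm can. A call is refused whole if a number of a shift passes 0.0417 or a number of a turn 7.16, either way. A call with a gripper value outside its range is refused whole. "hand" is the closure in counts, from 0 (fully open) to 255 (shut), set as the call begins (left out, the last holds). The fingers move at their own pace and stop on an object; the grip force is fixed at half the most. Time passes only in rows, so rows that do not move let the fingers close. It gives the time, the measured TCP pose, the force and the opening at its end, in the units of the state.
- arm.get_state(): the state, without advancing time (a new reading comes with each control period).
- arm.grab_frame(name): name is "side" or "top"; returns the picture (480x640x3 uint8, red, green, blue); there is no depth.
- arm.camera_params(name): a dict with "fov_y" (degrees; the focal length in pixels is half the picture's height over the tangent of half this angle, whatever the lens; pixels are square), "cx", "cy" (the principal point, pixels), "view" (4x4, takes a point from world to camera coordinates). Camera axes: x right, y down, z forward; pixel columns grow to the right and rows downward; lengths in mm; the calibration is good to about 2 mm. A picture is of the moment at which its call begins. camera_params takes no time and is no camera call.
- arm.sign_off(): hands the job in, once; it reports no verdict.
Trained networks look in the newest picture that a camera, given by its name, has taken for a name from the list of things; names that differ only in an ending like _2 or _b are one class to them, and where a whole thing is asked for, a point or a joint stands for the part that bears it (a point fixed in the world has none). Each returns a list of dicts, best first, with "p" (0 to 1); they miss things now and then, are a little off and sometimes report something else, mostly with a low value. They report only what shows in the picture. A call takes as long as a camera call. They do not tell look-alikes from the thing itself.
- arm.trace(camera, label): "region" (480x640 bool, what is visible of it) and "rect" ([centre column, centre row, width, height] as shares, 0 to 1, of the picture: columns of its width, rows of its height, round what is visible of it).
- arm.mark_of(camera, label): "centre" ([row, column] as shares, 0 to 1, of the picture: columns of its width, rows of its height: a listed point, or the origin of a listed thing).
The state is a dict: "t": time; "joints": joint angles; "qvel": joint speeds; "effort": joint torques, N m; "tool_pos": TCP position; "ee_rot": TCP orientation; "ft_force": force on the tool from outside, world axes, zero at the start; "moment": the same for the moment, N m; "opening": opening from 0.0 (shut) to 1.0 (fully open).
Only numpy, scipy, OpenCV 4.12 (cv2) and the standard library are available. Lean on these libraries where they do the work, as an engineer would, in place of code of your own. Each camera call takes 0.05 s, during which the arm holds its last target. There are 200 camera calls.

TASK

Two small white cupboards stand on the cork desk, each held shut by a sprung hook that is reached through the narrow slot in its top. Press the hook of the wider cupboard fully down through its slot so that its door springs ajar, then swing that door wide open, to about a right angle or further, with a fingertip from inside. Leave the door of the narrower cupboard shut.

Things in the scene. Friction and masses are not known exactly. Their poses are not given: they have to be found in the camera images.
- wide_cupboard: Wider of two white table-top cupboards, fixed: 160 mm deep (x), 190 wide (y), 150 high, plus a 12 mm door. Origin: centre of its underside, door not counted; x to its back, y to the hinge side, z up; door faces -x. Slot in its top 42 mm (x) by 64 (y), centred at (-33, -45) mm. A dish under 20 mm high stands behind it. The other cupboard is alike but 130 mm wide; the two may swap sides.
- wide_hook (a joint): Travel of the wide cupboard's hook, m: 0 up (latching), down is positive, stop at 0.016. Lets the door go from about 0.010; 2.5 N to start, 8 N at the stop; springs back when released. Its grey pad, 38 x 58 mm, fills the slot, its top 6 mm below the cupboard's top (144 mm above the desk).
- wide_door (a joint): Angle of the wide cupboard's door, rad: 0 shut, stop at 1.9. Flat panel 190 mm wide, 2 to 148 mm above the desk, no handle. Hinge axis upright at (-80, +95) mm in the cupboard's frame, on the door's inner face; the free edge swings out to -x. Once the hook is down a pusher 55 mm from the hinge swings it to about 0.6 in some 0.7 s; then it turns easily and stays where left.
- narrow_door (a joint): Opening angle of the narrower cupboard's door, rad: 0 shut. It must stay shut.
Not all that is in view belongs to the job. Leave any yellow look-alike of the part that bears narrow_door alone.

How it is judged (in metres and radians):
On the way:
1. the hook of the wide cupboard is pressed down (value of joint wide_hook above 0.009 m), for 0.1 s.
At the end, for the whole second after the job is handed in: The wide cupboard's door stands still, open by at least 1.2 rad (69 degrees), its hook is back up (within 3 mm), and the narrow cupboard's door is shut (within 0.08 rad) (value of joint wide_door above 1.2 rad and velocity of joint wide_door between -0.05 and 0.05 rad/s and value of joint wide_hook below 0.003 m and value of joint narrow_door below 0.08 rad); the robot touches nothing.
It fails at once if the narrow cupboard's door comes open (value of joint narrow_door above 0.08 rad).
It also fails if it takes over 38 s, if anything falls off the work surface, if the arm or the gripper's body presses on something with over 40 N, if the wrist force passes 120 N, or if a joint passes its speed limit or range.

## Working session

There is one attempt and no reset: what is moved stays moved. The work goes in short steps, Python scripts to look and compute and a tool call to move; the robot and the scene stay as the last step left them, time stands still between calls to the robot, and variables do not carry over. Pictures are saved under pics/ and viewed, about 8 in all and at most 12, crops included, and the job is handed in when it is done.

Besides the shell and the picture viewer there is one more tool, called after ">>>" as name([rows], argument=value, ...), one row to a line, values as JSON. step_arm: Moves the arm, as the interface text tells. Its arguments: {"type":"object","properties":{"motion":{"type":"array"},"hand":{"type":"number"}},"required":["motion"]}

```bash
mkdir -p pics; cat > h.py <<'E'
import numpy as np, cv2
from bench import arm
from scipy.spatial.transform import Rotation as Rn
def cam(n):
    p=arm.camera_params(n); f=240/np.tan(np.radians(p['fov_y']/2)); return f,p['cx'],p['cy'],np.array(p['view'])
def ray(n,u,v,z):
    f,cx,cy,V=cam(n); R=V[:3,:3]; o=-R.T@V[:3,3]; d=R.T@np.array([(u-cx)/f,(v-cy)/f,1]); return o+d*(z-o[2])/d[2]
def proj(n,P):
    f,cx,cy,V=cam(n); c=np.atleast_2d(P)@V[:3,:3].T+V[:3,3]; return np.c_[cx+f*c[:,0]/c[:,2],cy+f*c[:,1]/c[:,2]]
def save(n,name,crop=None,s=1):
    im=arm.grab_frame(n)[:,:,::-1]
    if crop: im=im[crop[1]:crop[3],crop[0]:crop[2]]
    cv2.imwrite('pics/'+name,cv2.resize(im,None,fx=s,fy=s,interpolation=cv2.INTER_CUBIC))
E
python3 - <<'E'
from h import *
a=arm.grab_frame('top');b=arm.grab_frame('side')
cv2.imwrite('pics/t0.png',a[:,:,::-1]);cv2.imwrite('pics/s0.png',b[:,:,::-1])
for c in('top','side'):
    p=arm.camera_params(c);f,cx,cy,V=cam(c);print(c,p['fov_y'],cx,cy,-V[:3,:3].T@V[:3,3],V[2,:3],[k for k in p])
    for l in('wide_cupboard','wide_hook','wide_door','narrow_door'):
        print(l,[(np.round(r['p'],2),np.round(np.array(r['rect'])*[640,480,640,480])) for r in arm.trace(c,l)],[(np.round(r['p'],2),np.round(np.array(r['centre'])[::-1]*[640,480])) for r in arm.mark_of(c,l)])
s=arm.get_state();print(s['t'],s['tool_pos'],s['ee_rot'],s['opening'])
E
```

```text
top 54.00377833214665 318.771960936717 240.4855457352353 [4.60562859e+02 4.37569747e-01 9.85594401e+02] [ 0.10091196  0.00823855 -0.99486125] ['fov_y', 'cx', 'cy', 'view']
wide_cupboard [(np.float64(0.8), array([225., 201., 129., 119.]))] [(np.float64(0.83), array([234., 209.]))]Traceback (most recent call last):
  File "<stdin>", line 7, in <module>
ValueError: it knows: wide_cupboard
```

View pics/t0.png

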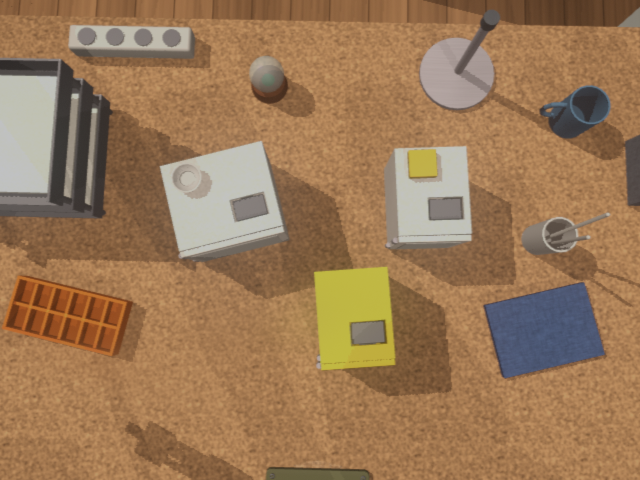

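View pics/s0.png

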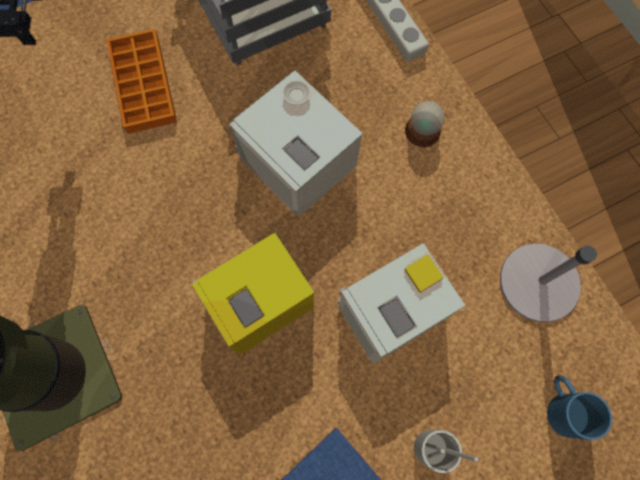

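The top view shows these candidates for the wide cupboard:
- White box with a dish at about (225,200).
- Narrower white box with a yellow block at (430,197).
- Yellow look-alike at (355,318).

The side view shows the same three at (297,140), (400,300) and (255,290). The wide one is the box at (225,200), with its slot at about (250,207) and its door facing the robot. I'll fit its pose and check it in a crop.

```bash
cat > fit.py <<'E'
from h import *
from scipy.optimize import least_squares
def quad(n,box,c0):
    im=arm.grab_frame(n)[:,:,::-1]; return im
def loc(pose,P):
    x,y,a=pose; c,s=np.cos(a),np.sin(a); P=np.atleast_2d(np.array(P,float)); return np.c_[x+c*P[:,0]-s*P[:,1],y+s*P[:,0]+c*P[:,1],P[:,2]]
PADC=[[-33,-45,144]]
if __name__=='__main__':
    T={'top':[(162,165),(263,144),(250,207)],'side':[(295,74),(360,134),(301,152)]}  # back-left, back-right, slot
    M=[[80,95,150],[80,-95,150],[-33,-45,146]]
    res=lambda p:np.concatenate([(proj(n,loc(p,M))-np.array(T[n])).ravel() for n in T])
    r=least_squares(res,[550,150,0.2]);print(r.x,np.round(r.fun,1))
    for a0 in (-.3,.2):pass
    np.save('pose.npy',r.x)
    out=[]
    for n,c in(('top',(130,120,320,280)),('side',(200,50,390,210))):
        im=cv2.resize(arm.grab_frame(n)[:,:,::-1][c[1]:c[3],c[0]:c[2]].copy(),None,fx=4,fy=4,interpolation=cv2.INTER_CUBIC)[:, :760]
        for M2,col in(([[80,95,150],[80,-95,150],[-80,-95,150],[-80,95,150]],(0,0,255)),([[-12,-13,150],[-12,-77,150],[-54,-77,150],[-54,-13,150]],(0,255,0)),([[-92,95,148],[-92,-95,148],[-92,-95,2],[-92,95,2]],(255,0,0))):
            q=((proj(n,loc(r.x,M2))-np.array(c[:2])+.5)*4).astype(np.int32);cv2.polylines(im,[q],True,col,1)
        out.append(cv2.resize(im,None,fx=.7,fy=.7)[:, :400] if 0 else cv2.resize(im,(400,336)))
    cv2.imwrite('pics/fit.png',np.hstack(out))
E
python3 fit.py; python3 - <<'E'
from h import *
s=arm.get_state();print(s['t'],s['tool_pos'],s['ee_rot'],s['opening'],s['ft_force'])
print(Rn.from_euler('xyz',s['ee_rot']).as_matrix().round(3))
for c,pt in(('top',[(386,150),(466,147),(470,235),(392,240),(445,208)]),):
    for p in pt:print(p,ray(c,*p,150).round())
E
```

```text
[6.21088326e+02 1.84836604e+02 2.56830849e-01] [-1.   1.2  0.  -1.6 -0.   1.7  0.7 -3.1  1.8  0.9 -0.8  2.2]
0.35 [270.54248128 563.28347497 238.54899428] [-1.57078998e+00  3.34338452e-04  1.12301019e+00] 1.0010828660272373 [-0.23395406 -0.36435012  1.03717793]
[[ 0.433 -0.    -0.901]
 [ 0.901 -0.     0.433]
 [-0.    -1.     0.   ]]
(386, 150) [ 713. -111.  150.]
(466, 147) [ 722. -256.  150.]
(470, 235) [ 561. -262.  150.]
(392, 240) [ 549. -123.  150.]
(445, 208) [ 609. -218.  150.]
```

View pics/fit.png

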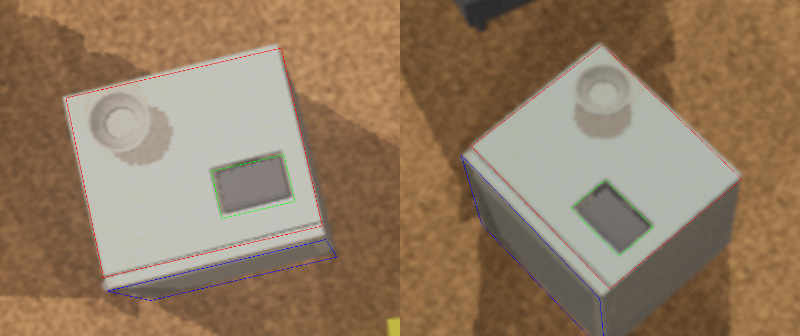

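The fit agrees with both pictures to about 3 px: the top outline and the slot match. The cupboard is at (621, 185) with yaw 0.257 and its door faces the robot. The narrow cupboard is well clear, near (635,-187). First I'll shut the fingers and turn tool x along the slot's long side, which takes about -40.4° about tool y.

>>> step_arm([
  {"slide":[0,0,0],"yaw":-6.8},
  {"slide":[0,0,0],"yaw":-6.8},
  {"slide":[0,0,0],"yaw":-6.8},
  {"slide":[0,0,0],"yaw":-6.8},
  {"slide":[0,0,0],"yaw":-6.8},
  {"slide":[0,0,0],"yaw":-6.4},
], hand=255)

```text
t: 0.85
tool_pos: [270.4, 563.2, 238.5]
ee_rot: [-1.572, 0.001, 1.859]
ft_force: [-0.9, -0.2, 0.5]
opening: 0.571
```

```bash
cat > go.py <<'E'
import sys
from fit import *
def d(lx,ly,z):
    s=arm.get_state();R=Rn.from_euler('xyz',s['ee_rot']).as_matrix();t=loc(np.load('pose.npy'),[[lx,ly,z]])[0]
    L=loc(np.load('pose.npy'),[[0,0,0]])[0];a=np.load('pose.npy')[2];v=s['tool_pos']-L;me=[np.cos(a)*v[0]+np.sin(a)*v[1],-np.sin(a)*v[0]+np.cos(a)*v[1],v[2]]
    D=R.T@(t-s['tool_pos']);n=int(np.ceil(np.abs(D).max()/40))
    print('t',round(s['t'],2),'local',np.round(me,1),'F',np.round(s['ft_force'],1),'open',round(s['opening'],2),'toolx_deg',np.degrees(np.arctan2(R[1,0],R[0,0])).round(1),'want',(np.degrees(a)+90).round(1),'target',t.round(),'D_tool_mm',D.round(1),'n',n,(D/n/1000).round(4))
if __name__=='__main__': d(*map(float,sys.argv[1:4]))
E
python3 go.py -32 -45 239
```

```text
t 0.85 local [-243.1  455.   238.5] F [-0.9 -0.2  0.5] open 0.57 toolx_deg 106.5 want 104.7 target [602. 133. 239.] D_tool_mm [-5.064e+02  4.000e-01 -1.952e+02] n 13 [-0.039  0.    -0.015]
```

>>> step_arm([
  {"slide":[-0.039,0,-0.015],"yaw":0},
  {"slide":[-0.039,0,-0.015],"yaw":0},
  {"slide":[-0.039,0,-0.015],"yaw":0},
  {"slide":[-0.039,0,-0.015],"yaw":0},
  {"slide":[-0.039,0,-0.015],"yaw":0},
  {"slide":[-0.039,0,-0.015],"yaw":0},
  {"slide":[-0.039,0,-0.015],"yaw":0},
  {"slide":[-0.039,0,-0.015],"yaw":0},
  {"slide":[-0.039,0,-0.015],"yaw":0},
  {"slide":[-0.039,0,-0.015],"yaw":0},
  {"slide":[-0.039,0,-0.015],"yaw":1.8},
  {"slide":[0,0,0],"yaw":0},
])

```text
t: 1.85
tool_pos: [555.1, 199.8, 234.4]
ee_rot: [-1.571, -0.004, 1.839]
ft_force: [0.5, -0.9, -1.0]
opening: 0.004
```

```bash
python3 go.py -32 -45 200
```

```text
t 1.85 local [-60.   31.2 234.4] F [ 0.5 -0.9 -1. ] open 0.0 toolx_deg 105.4 want 104.7 target [602. 133. 200.] D_tool_mm [-76.6  34.1 -27.1] n 2 [-0.0383  0.0171 -0.0136]
```

>>> step_arm([
  {"slide":[-0.03,0,-0.01],"yaw":0},
  {"slide":[-0.03,0.01,-0.01],"yaw":0.7},
  {"slide":[-0.0166,0.024,-0.0071],"yaw":0},
  {"slide":[0,0,0],"yaw":0},
  {"slide":[0,0,0],"yaw":0},
])

```text
t: 2.27
tool_pos: [604.6, 129.3, 199.9]
ee_rot: [-1.575, -0.003, 1.819]
ft_force: [-0.4, 1.2, 0.2]
opening: 0.006
```

```bash
python3 go.py -32 -45 165
```

```text
t 2.27 local [-30.1 -49.5 199.9] F [-0.4  1.2  0.2] open 0.01 toolx_deg 104.2 want 104.7 target [602. 133. 165.] D_tool_mm [ 4.4 34.9  2.1] n 1 [0.0044 0.0349 0.0021]
```

>>> step_arm([
  {"slide":[0.0044,0.02,0.0021],"yaw":0},
  {"slide":[0,0.02,0],"yaw":0},
  {"slide":[0,0,0],"yaw":0},
  {"slide":[0,0,0],"yaw":0},
])

```text
t: 2.6
tool_pos: [600.7, 139.3, 162.8]
ee_rot: [-1.579, -0.007, 1.823]
ft_force: [0.3, 0.2, 0.1]
opening: 0.005
```

```bash
python3 go.py -32 -45 130; python3 -c "
from h import *
save('side','s1.png',(220,50,400,210),3)"
```

```text
t 2.6 local [-31.2 -38.8 162.8] F [0.3 0.2 0.1] open 0.01 toolx_deg 104.5 want 104.7 target [602. 133. 130.] D_tool_mm [-6.4 32.7  1. ] n 1 [-0.0064  0.0327  0.001 ]
```

View pics/s1.png

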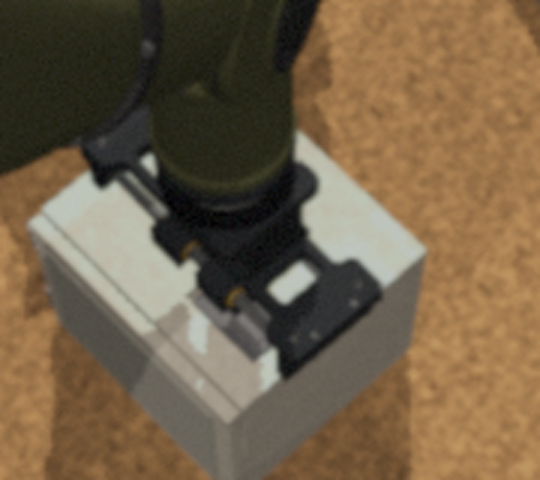

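The crop shows the shut fingers just above the slot, at about (235,320) in the crop, with nothing else in the way. I'll centre them and press.

>>> step_arm([
  {"slide":[-0.005,0,0.001],"yaw":0},
  {"slide":[0,0.012,0],"yaw":0},
  {"slide":[0,0.008,0],"yaw":0},
  {"slide":[0,0.006,0],"yaw":0},
  {"slide":[0,0,0],"yaw":0},
])

```text
t: 3.07
tool_pos: [603.5, 137.2, 140.0]
ee_rot: [-1.588, -0.008, 1.826]
ft_force: [-0.8, 0.8, 3.0]
opening: 0.003
```

```bash
python3 go.py -32 -45 129
```

```text
t 3.07 local [-29.1 -41.6 140. ] F [-0.8  0.8  3. ] open 0.0 toolx_deg 104.6 want 104.7 target [602. 133. 129.] D_tool_mm [-3.5 11.   3.1] n 1 [-0.0035  0.011   0.0031]
```

>>> step_arm([
  {"slide":[-0.002,0.005,0.002],"yaw":0},
  {"slide":[0,0.005,0.001],"yaw":0},
  {"slide":[0,0.004,0],"yaw":0},
  {"slide":[0,0.001,0],"yaw":0},
  {"slide":[0,0.001,0],"yaw":0},
  {"slide":[0,0.001,0],"yaw":0},
])

```text
t: 3.57
tool_pos: [603.5, 137.0, 128.7]
ee_rot: [-1.595, -0.009, 1.825]
ft_force: [-2.3, -0.3, 8.4]
opening: 0.004
```

```bash
python3 go.py -32 -45 128
```

```text
t 3.57 local [-29.2 -41.8 128.7] F [-2.3 -0.3  8.4] open 0.0 toolx_deg 104.6 want 104.7 target [602. 133. 128.] D_tool_mm [-3.2  0.6  2.8] n 1 [-0.0032  0.0006  0.0028]
```

The tip is at z = 128.7 with 8.4 N, so the hook is close to its stop. I'll hold while the door springs ajar, then look.

>>> step_arm([
  {"slide":[0,0.0005,0],"yaw":0},
  {"slide":[0,0.0005,0],"yaw":0},
  {"slide":[0,0,0],"yaw":0},
  {"slide":[0,0,0],"yaw":0},
  {"slide":[0,0,0],"yaw":0},
  {"slide":[0,0,0],"yaw":0},
  {"slide":[0,0,0],"yaw":0},
  {"slide":[0,0,0],"yaw":0},
  {"slide":[0,0,0],"yaw":0},
  {"slide":[0,0,0],"yaw":0},
  {"slide":[0,0,0],"yaw":0},
  {"slide":[0,0,0],"yaw":0},
])

```text
t: 4.57
tool_pos: [603.5, 137.0, 136.5]
ee_rot: [-1.599, -0.006, 1.824]
ft_force: [-1.7, -0.6, 4.5]
opening: 0.0
```

```bash
cat > door.py <<'E'
import sys
from fit import *
pose=np.load('pose.npy');c=(150,30,400,210);im=cv2.resize(arm.grab_frame('side')[:,:,::-1][c[1]:c[3],c[0]:c[2]],None,fx=3,fy=3,interpolation=cv2.INTER_CUBIC)
for a,col in zip(map(float,sys.argv[2:]),((0,0,255),(0,255,0),(255,0,0))):
    e=[-80-190*np.sin(a),95-190*np.cos(a)]
    q=((proj('side',loc(pose,[[-80,95,148],[*e,148],[*e,2],[-80,95,2]]))-np.array(c[:2])+.5)*3).astype(np.int32);cv2.polylines(im,[q],True,col,1)
cv2.imwrite('pics/'+sys.argv[1],im)
E
python3 door.py s2.png .6 .4; python3 go.py -32 -45 220
```

```text
t 4.62 local [-29.2 -41.8 136.6] F [-1.  -0.3  4.5] open 0.01 toolx_deg 104.5 want 104.7 target [602. 133. 220.] D_tool_mm [ -2.7 -83.4   0.4] n 3 [-0.0009 -0.0278  0.0001]
```

View pics/s2.png

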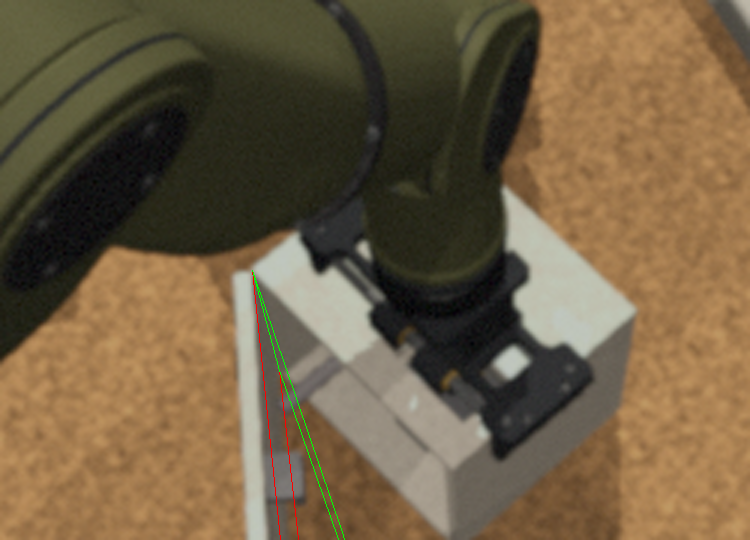

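The side crop shows the door sprung ajar to about 0.7 rad: hinge at about (253,272), panel running down to (258,530), a catch block on its inner face near (285,475) and the pusher bar near (315,380). I'll lift out and then go in between door and cupboard at radius about 105 mm, between the bar and the catch.

>>> step_arm([
  {"slide":[0,-0.02,0],"yaw":0},
  {"slide":[0,-0.03,0],"yaw":0},
  {"slide":[0,-0.03,0],"yaw":0},
  {"slide":[0,0,0],"yaw":0},
])

```text
t: 4.95
tool_pos: [600.5, 135.8, 217.5]
ee_rot: [-1.595, -0.007, 1.824]
ft_force: [0.9, 0.8, -0.1]
opening: 0.007
```

```bash
python3 go.py -123 -4 200; python3 -c "
from h import *
from go import loc
pose=np.load('pose.npy')
for z in (144,120,75):
    p=ray('side',150+285/3,30+475/3,z)-loc(pose,[[-80,95,0]])[0];a=pose[2];q=[np.cos(a)*p[0]+np.sin(a)*p[1],-np.sin(a)*p[0]+np.cos(a)*p[1]];print(z,np.hypot(*q),np.arctan2(-q[0],-q[1]))"
```

```text
t 4.95 local [-32.4 -42.2 217.5] F [ 0.9  0.8 -0.1] open 0.01 toolx_deg 104.5 want 104.7 target [503. 150. 200.] D_tool_mm [37.7 15.6 91.2] n 3 [0.0126 0.0052 0.0304]
144 143.52464532205568 0.5476800370722319
120 133.27646061182563 0.5573176620087217
75 114.10309097323353 0.5800493164586561
```

>>> step_arm([
  {"slide":[0.0126,0,0.0304],"yaw":0},
  {"slide":[0.0126,0,0.0304],"yaw":0},
  {"slide":[0.01,0.008,0.026],"yaw":0},
  {"slide":[0,0,0],"yaw":0},
  {"slide":[0,0,0],"yaw":0},
])

```text
t: 5.37
tool_pos: [505.4, 147.7, 207.1]
ee_rot: [-1.599, -0.007, 1.821]
ft_force: [1.0, 1.4, -0.2]
opening: 0.001
```

```bash
python3 go.py -123 -4 112; python3 door.py s3.png .7 .8
```

```text
t 5.37 local [-121.3   -6.6  207.1] F [ 1.   1.4 -0.2] open 0.0 toolx_deg 104.3 want 104.7 target [503. 150. 112.] D_tool_mm [ 1.9 95.   4.4] n 3 [0.0006 0.0317 0.0015]
```

View pics/s3.png

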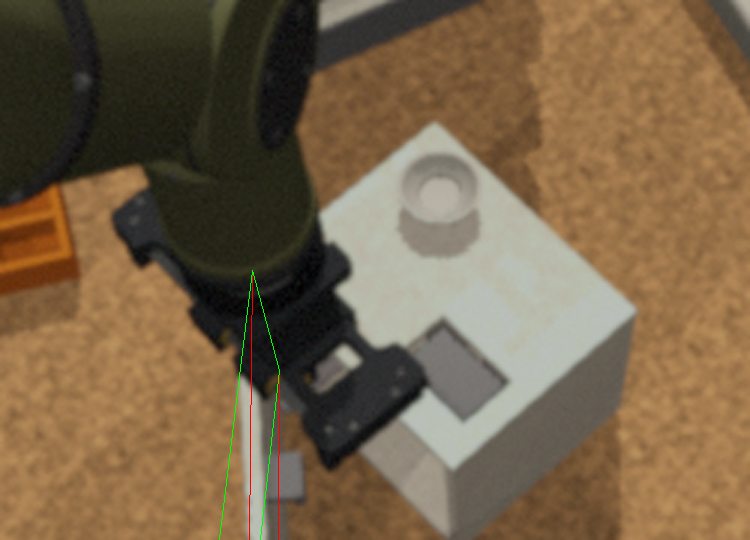

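The door still stands at about 0.67 rad: its inner top edge lies along the red line (θ = 0.7) to about (262,420). The hook pad is back up in the slot at (460,370), and the tool is above the gap. Going down.

>>> step_arm([
  {"slide":[0.001,0.025,0.002],"yaw":0},
  {"slide":[0,0.025,0.002],"yaw":0},
  {"slide":[0,0.02,0],"yaw":0},
  {"slide":[0,0.012,0],"yaw":0},
  {"slide":[0,0.005,0],"yaw":0},
  {"slide":[0,0,0],"yaw":0},
])

```text
t: 5.92
tool_pos: [511.5, 149.3, 116.0]
ee_rot: [-1.607, -0.008, 1.815]
ft_force: [-0.5, -0.4, 0.5]
opening: 0.005
```

```bash
python3 go.py -148 14 112
```

```text
t 5.92 local [-115.    -6.5  116. ] F [-0.5 -0.4  0.5] open 0.0 toolx_deg 104.0 want 104.7 target [474. 161. 112.] D_tool_mm [20.1  3.  33.4] n 1 [0.0201 0.003  0.0334]
```

>>> step_arm([
  {"slide":[0.003,0.001,0.007],"yaw":0},
  {"slide":[0.003,0.001,0.007],"yaw":0},
  {"slide":[0.004,0,0.007],"yaw":0},
  {"slide":[0.005,0,0.006],"yaw":0},
  {"slide":[0.005,0,0.006],"yaw":0},
  {"slide":[0.006,0,0.005],"yaw":0},
  {"slide":[0.006,0,0.005],"yaw":0},
  {"slide":[0.006,0,0.005],"yaw":0},
])

```text
t: 6.58
tool_pos: [455.0, 177.3, 115.5]
ee_rot: [-1.616, -0.01, 1.811]
ft_force: [0.1, -0.1, -0.6]
opening: 0.003
```

```bash
python3 go.py -181 62 112
```

```text
t 6.58 local [-162.6   34.9  115.5] F [ 0.1 -0.1 -0.6] open 0.0 toolx_deg 103.8 want 104.7 target [430. 199. 112.] D_tool_mm [26.8  2.9 19. ] n 1 [0.0268 0.0029 0.019 ]
```

>>> step_arm([
  {"slide":[0.006,0,0.005],"yaw":0},
  {"slide":[0.006,0,0.004],"yaw":0},
  {"slide":[0.006,0,0.004],"yaw":0},
  {"slide":[0.006,0,0.003],"yaw":0},
  {"slide":[0.006,0,0.002],"yaw":0},
  {"slide":[0.006,0,0.002],"yaw":0},
  {"slide":[0.006,0,0.001],"yaw":0},
  {"slide":[0.004,0,0],"yaw":0},
  {"slide":[0.002,0,0],"yaw":0},
])

```text
t: 7.33
tool_pos: [417.7, 225.1, 115.1]
ee_rot: [-1.615, -0.01, 1.815]
ft_force: [0.3, -0.2, -0.9]
opening: 0.007
```

```bash
python3 go.py -186 84 112; python3 door.py s4.png 1.5 1.7
```

```text
t 7.33 local [-186.5   90.6  115.1] F [ 0.3 -0.2 -0.9] open 0.01 toolx_deg 104.0 want 104.7 target [420. 219. 112.] D_tool_mm [-6.6  3.1 -0.4] n 1 [-0.0066  0.0031 -0.0004]
```

View pics/s4.png

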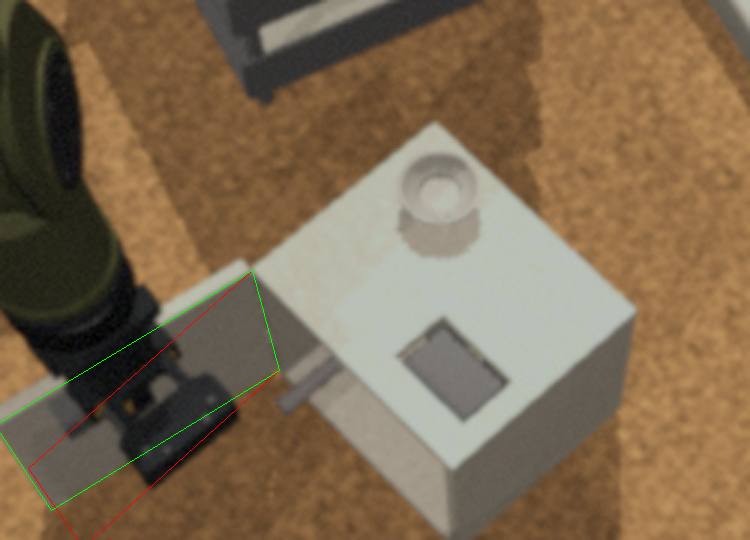

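The door now stands at about 1.75 rad, with the panel just past the green line (θ = 1.7). I'll back off from the door and lift clear.

>>> step_arm([
  {"slide":[-0.008,0,0],"yaw":0},
  {"slide":[-0.01,0,0],"yaw":0},
  {"slide":[-0.01,0,0],"yaw":0},
  {"slide":[0,0,0],"yaw":0},
  {"slide":[0,-0.02,0],"yaw":0},
  {"slide":[0,-0.03,0],"yaw":0},
  {"slide":[0,-0.03,0],"yaw":0},
  {"slide":[0,-0.03,0],"yaw":0},
  {"slide":[0,-0.02,0],"yaw":0},
  {"slide":[0,0,0],"yaw":0},
  {"slide":[0,0,0],"yaw":0},
  {"slide":[0,0,0],"yaw":0},
])

```text
t: 8.38
tool_pos: [420.5, 183.7, 248.4]
ee_rot: [-1.609, -0.005, 1.802]
ft_force: [-0.4, 0.9, -0.2]
opening: 0.006
```

```bash
python3 go.py -186 60 230; python3 door.py s5.png 1.6 1.7 1.8; python3 -c "
from h import *
save('top','t5.png')"
```

```text
t 8.38 local [-194.4   49.8  248.4] F [-0.4  0.9 -0.2] open 0.01 toolx_deg 103.3 want 104.7 target [426. 196. 230.] D_tool_mm [10.3 18.8 -7.4] n 1 [ 0.0103  0.0188 -0.0074]
```

View pics/s5.png

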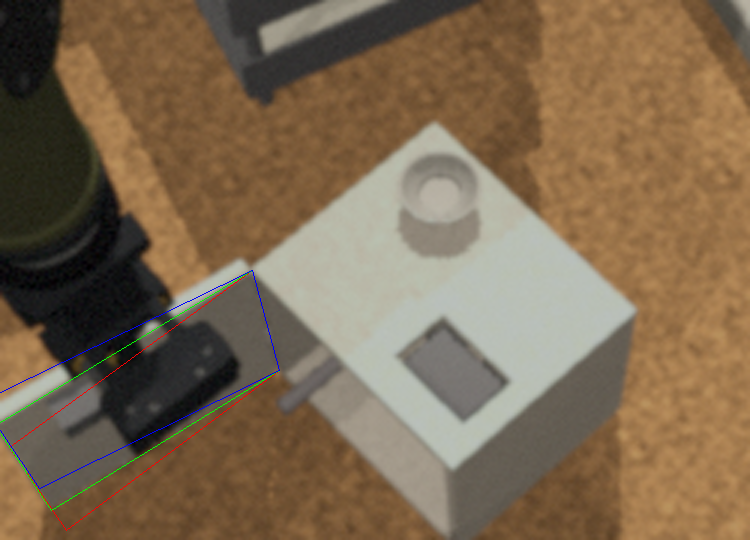

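View pics/t5.png

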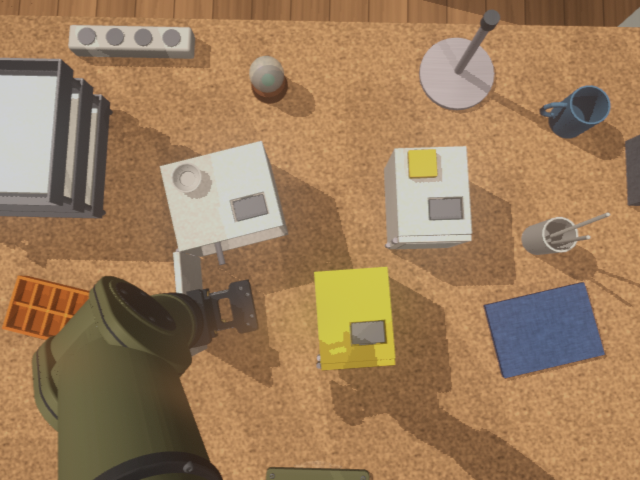

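The side crop shows the door at about 1.7 rad (matching the green line), the pad up in its slot, and the tool well above the door. The top view shows the narrow cupboard at (430,197) shut and the yellow one unmoved. Handing in.

```bash
python3 -c "
from h import *
s=arm.get_state();print(s['t'],np.abs(s['qvel']).max(),np.round(s['ft_force'],1));print(arm.sign_off())"
```

```text
8.4833 0.008707619740567047 [-0.2  0.8 -0.3]
the job is handed in; nothing more can be done
None
```

The wide cupboard's door is open at about 1.7 rad (97°) and the job was handed in at about 8.5 s. sign_off reports no verdict, so this rests on my own checks.

- **Hook:** I pressed it with the shut fingertips to z = 128.7 mm (about 15 mm of travel, 8.4 N). While I held still, the tip drifted back up to 136.5 mm. The hook was down long enough, because the door sprang to about 0.67 rad.
- **Door:** I swung it open from inside with a fingertip on an arc about the hinge, then backed off and lifted to z = 248 mm.
- **Last checks:** The last side and top pictures show the pad back up in its slot, the narrow cupboard shut, and the yellow look-alike and the dish unmoved. The wrist force was about 1 N (noise level) and the arm was still.
- **Disagreements:** The slot in the top view was about 3 mm off my fit, which was within the slot's clearance. The tool had also tilted about 2° during the moves, which did no harm.

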